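# Latch the gate of the roll pen

### The job

Shut the spring-loaded gate of the roll pen and latch it: lift the drop bar by its red knob, bring the gate in until the bar is past the striker, let the bar drop fully home in the catch and let go, so that the catch alone keeps the gate shut. Be gentle: never ram or press the bar hard against the catch (keep it under 15 N), and leave the rolls in the pen and the things around it where they are.

Things in the scene. Friction and masses are not known exactly. Their poses are not given: they have to be found in the camera images.
- pen: Roll pen: grey tray 265 x 250 mm, 10 mm thick, fixed to the desk, with walls, top 91 mm above the desk, left, right and at the back; its open front is closed by the yellow gate. Origin: on the desk under the pen; x points into the pen (the closing direction of the gate), y to the hinge side, z up. The hinge axis stands at x = -100, y = +100 mm.
- gate_hinge (a point): Point on the gate's vertical hinge axis, 105 mm above the desk (the height of the bar's pivot). Gate leaf: yellow frame 10 mm thick, from 10 to 168 mm from the axis, top edge 102 mm above the desk.
- gate (a joint): Gate angle (rad): 0 = square across the pen's front, the leaf running from the hinge along the pen's -y; positive = swung open toward the pen's -x (clockwise from above). A hinge spring pushes the gate open and holds it ajar at about 0.4 to 0.7 rad: nearly shut it takes about 3 N at the knob to push it on; let go unlatched, it springs open again. Range -0.26 to 1.0.
- latch (a joint): Tilt of the drop bar on the gate (rad): 0 = level, which is how it lies when seated on the floor of the catch; positive = free end lifted; -0.06 = hanging on its lower stop while the gate is open; at most 0.6. It falls by its own weight (about 160 g). At 0.083 or more its end clears the striker. Lying on top of the striker it reads about 0.08.
- bar_pivot (a point): Pivot of the drop bar on the gate's robot-facing side: 50 mm from the hinge axis along the leaf, 12 mm in front of the hinge plane, 105 mm up. The bar is steel, 8 mm thick, 14 mm tall, and runs from here 165 mm outward, past the gate's free edge.
- knob (a point): Centre of the red ball knob (26 mm diameter) on a stem on the drop bar: 90 mm outward from the pivot along the bar and 41 mm above the bar's middle line, so 146 mm above the desk when the bar is level. Nothing stands as high within 40 mm of it.
- catch_post: Fixed aluminium post at the pen's front corner opposite the hinge, 195 mm from the hinge axis; axes as the pen's; origin at desk level, in the bar's middle plane when the gate is at 0. It carries the dark steel catch, 16 mm wide along y (striker and buffer), which is adjusted in slots along x: from start to start it sits up to 22 mm either way of the middle setting, and NO pose shows it.
- catch_mid (a point): Where the catch is at middle setting (fixed to the post, 98 mm up, the height of the catch's floor). Along x: square striker from -11 to -5 mm, 12 mm high, no ramp; open gap with floor for the bar from -5 to +6 mm; there a black rubber buffer, 9 to 42 mm above the floor, sprung: 1.2 N to move it, 1.2 N more per mm, solid after 3 mm. Add the unknown setting; feel for the buffer.
- roll_a: Label roll 63 mm diameter, 50 mm high, standing in the pen on the hinge side; origin under its centre.
- roll_b: Label roll 69 mm diameter, 52 mm high, standing in the pen on the catch side; origin under its centre.
- tape: Roll of brown tape, 68 mm diameter, 36 mm high, on the desk left of the pen; origin under its centre.
- clear_tape: Roll of clear (whitish) tape, 64 mm diameter, 22 mm high, lying on the desk right of the pen; origin under its centre.
- loupe: Black loupe, 33 mm diameter, 34 mm high, on the desk right of the pen; origin under its centre.

How it is judged:
By the outcome, as a careful person would: the job done as asked, in the order asked, and still so for the second after the job is handed in, with the robot touching nothing.
It also fails if it takes over 54 s, if anything falls off the work surface, if the arm or the gripper's body presses on something with over 40 N, if the wrist force passes 120 N, or if a joint passes its speed limit or range.

### The arm

A 6-joint arm with a two-finger parallel gripper is mounted at the origin on a cart in front of the work surface, level with it; the furniture and walls round the work are solid. World frame = base frame: x ahead of the robot, y to its left, z up, the work surface at z = 0. Lengths are in m, angles in rad, forces in N, time in s.
With the tool pointing down it reaches from about 0.325 to 0.9 m from the base axis. Payload 6.1 kg.
Tool frame: the origin (TCP) lies midway between the tips of the shut fingers; the grasp point (between the pads) lies 19 mm behind it; z points along the fingers, y is the line along which they close (so a half turn about z gives the same grasp; the last joint's range is limited). The gripper opens to 85 mm and grips with 20 to 120 N. Pads are 22 mm wide; open, the fingers measure 114 mm over their backs; the gripper's body (76 mm by 85 mm) begins 54 mm behind the grasp point. The pads swing forward as they close: fully open they stand 13 mm farther back than shut.
Start: joints at [1.019, 0.22, 1.526, -0, 1.395, -0.126], TCP at [0.258, 0.569, 0.231] pointing down, gripper open.
Joint ranges: [-2.98, 2.98], [-0.91, 2.08], [0.09, 2.57], [-1.24, 4.39], [0.2, 2.65], [-2.68, 2.68]. Speed limits (rad/s): [2.57, 2.57, 3.01, 3.14, 3.14, 3.14].

### API

Orientations are given as [roll, pitch, yaw] about the fixed x, y, z axes, in that order (R = Rz(yaw) Ry(pitch) Rx(roll)).
In Python, from plant import movep, move_l, set_joints, gripper_to, hold, inverse_kinematics, observe, get_image, get_calibration, Unreachable, job_done gives the robot as it stands. Calls block until the motion is done:
- movep(position, orientation): joint-space move of the TCP to a pose.
- move_l(position, feed=0.15, rotation=None, max_force=None): straight line of the TCP; rotation=None keeps the orientation; feed is the mean speed in m/s. With max_force (N) it stops when the force on the tool has changed by that much, and returns True; else False.
- set_joints(angles): joint-space move.
- gripper_to(opening, f_grip=None): finger opening in m; f_grip is the grip in N (None keeps the last); returns when the fingers have stopped.
- hold(seconds).
- inverse_kinematics(position, orientation): joint angles nearest the present ones, or None.
- observe(): the state.
- get_image(name): name is "side" or "top"; returns (picture, depth): 420x560x3 uint8, red, green, blue; 420x560 float32, m along the optical axis (not along the pixel's ray), 0 where there is no reading.
- get_calibration(name): a dict with "intrinsics" (3x3 intrinsics, pixels), "world_from_camera" (4x4, takes a point from camera to world coordinates). Camera axes: x right, y down, z forward; pixel columns grow to the right and rows downward; lengths in m; the calibration is good to about 2 mm. A picture is of the moment at which its call begins. get_calibration takes no time and is no camera call.
A pose or a line that the arm cannot do raises Unreachable and nothing moves.
- job_done(): hands the job in; it is judged then, once.
The state is a dict: "time_s": time; "q": joint angles; "joint_velocities": joint speeds; "joint_torque": joint torques, N m; "eef_pos": TCP position; "tcp_rot": TCP orientation; "ft_force": force on the tool from outside, world axes, zero at the start; "torque": the same for the moment, N m; "opening": finger opening in m; "grasp_force": force on a finger pad.
Only numpy, scipy, OpenCV 4.12 (cv2) and the standard library are available. Lean on these libraries where they do the work, as an engineer would, in place of code of your own. Each camera call takes 0.05 s, during which the arm holds its last target. There are 200 camera calls.

## Working session

There is one attempt and no reset: what is moved stays moved. The work goes in short steps, each a Python script; the robot and the scene stay as the last script left them, time stands still between calls to the robot, and variables do not carry over. Pictures are saved under pics/ and viewed, at most 10 in all, crops included, and the job is handed in when it is done.

```bash
mkdir -p pics; ls; python3 - <<'E'
from plant import *
import cv2,numpy as np
for n in("top","side"):
    p,d=get_image(n);cv2.imwrite(f"pics/{n}0.png",p[:,:,::-1]);np.save(f"{n}0.npy",d);np.save(f"{n}0rgb.npy",p)
    print(get_calibration(n))
o=observe();print(o['time_s'],o['eef_pos'],o['tcp_rot'],o['ft_force'],o['opening'])
E
```

```text
pics
{'intrinsics': array([[471.70352879,   0.        , 275.85239506],
       [  0.        , 471.70352879, 206.48186889],
       [  0.        ,   0.        ,   1.        ]]), 'world_from_camera': array([[ 0.00320568, -0.9960567 ,  0.08866099,  0.57294466],
       [-0.99995956, -0.00393788, -0.00808475,  0.02238591],
       [ 0.00840201, -0.08863148, -0.99602905,  1.06574349],
       [ 0.        ,  0.        ,  0.        ,  1.        ]])}
{'intrinsics': array([[500.37707115,   0.        , 279.49685036],
       [  0.        , 500.37707115, 204.55837453],
       [  0.        ,   0.        ,   1.        ]]), 'world_from_camera': array([[ 0.89554091, -0.20949786,  0.39257754,  0.24128769],
       [-0.44497419, -0.42580027,  0.78784014, -0.82729058],
       [ 0.0021088 , -0.88022995, -0.47454271,  0.63931487],
       [ 0.        ,  0.        ,  0.        ,  1.        ]])}
0.1 [0.2578815  0.56871422 0.23029078] [-3.13984042e+00 -2.20432079e-04  2.71577580e+00] [ 0.11800475 -0.10554477  0.11698018] 0.08567027514247584
```

View pics/top0.png

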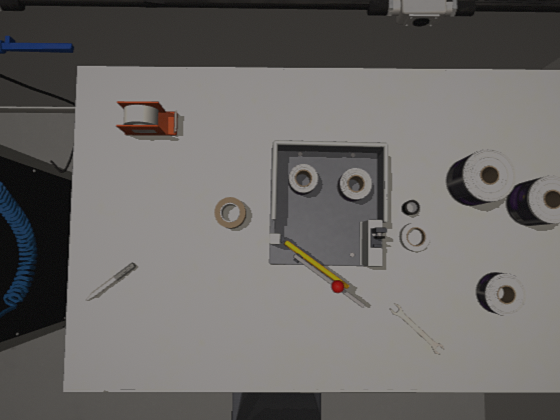

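View pics/side0.png

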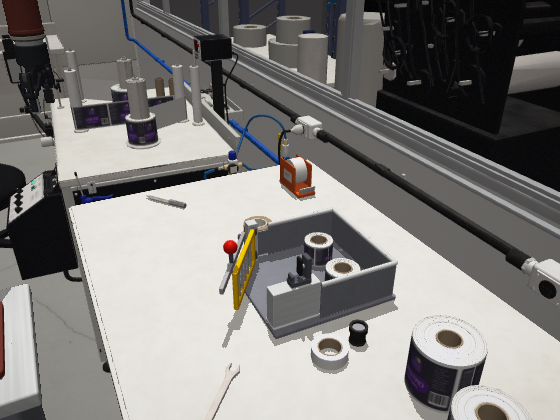

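The top view shows the pen (270–387, 142–266) nearly axis-aligned, with the yellow gate ajar, the red knob at (338,287) and the catch on the right near (378,235). Next I'll enlarge both views.

```bash
python3 - <<'E'
import cv2,numpy as np
t=cv2.imread("pics/top0.png");s=cv2.imread("pics/side0.png")
cv2.imwrite("pics/t1.png",cv2.resize(t[200:315,260:400],None,fx=5,fy=5,interpolation=cv2.INTER_CUBIC))
cv2.imwrite("pics/s1.png",cv2.resize(s[215:325,215:345],None,fx=5,fy=5,interpolation=cv2.INTER_CUBIC))
E
```

```text
(no output)
```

View pics/t1.png

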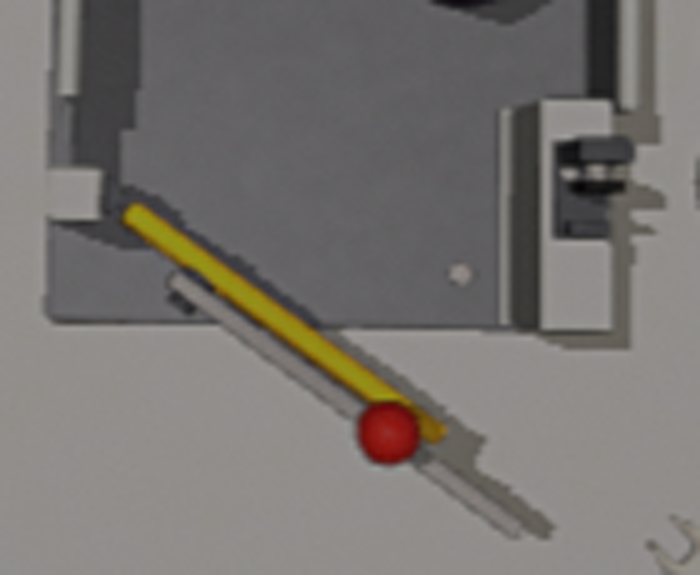

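View pics/s1.png

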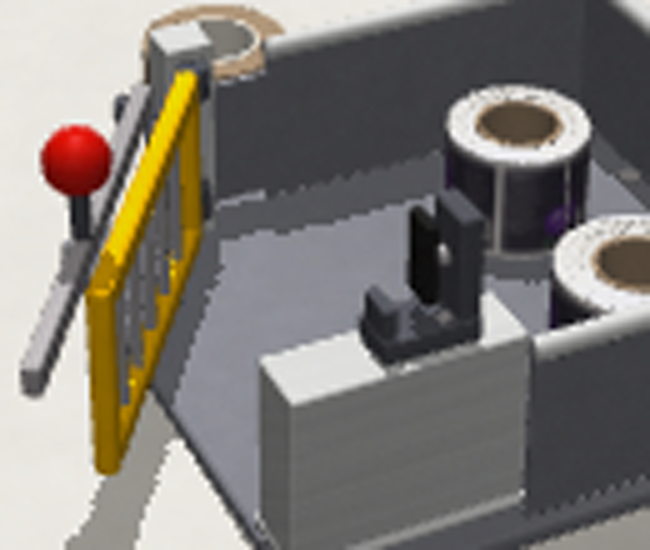

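```bash
cat >h.py <<'E'
import numpy as np
from plant import get_calibration
def cloud(n,d):
    c=get_calibration(n);K=c['intrinsics'];T=c['world_from_camera']
    v,u=np.mgrid[:d.shape[0],:d.shape[1]]
    P=np.stack([(u-K[0,2])/K[0,0]*d,(v-K[1,2])/K[1,1]*d,d],-1)
    W=P@T[:3,:3].T+T[:3,3];W[d==0]=np.nan
    return W
def px(n,u,v,z):
    c=get_calibration(n);K=c['intrinsics'];T=c['world_from_camera']
    r=T[:3,:3]@[(u-K[0,2])/K[0,0],(v-K[1,2])/K[1,1],1]
    return T[:3,3]+r*(z-T[2,3])/r[2]
def knob(n,p,W):
    from scipy.optimize import least_squares
    p=p.astype(int);m=(p[...,0]>110)&(p[...,1]<60)&(p[...,2]<60)&(W[...,2]>.1)&(W[...,2]<.25)&(abs(W[...,1])<.35)
    Q=W[m]
    if len(Q)<10:return None,len(Q)
    s=least_squares(lambda c:np.linalg.norm(Q-c,axis=1)-.013,np.median(Q,0)-[0,0,.008],loss='soft_l1',f_scale=.001)
    return s.x,len(Q)
E
python3 - <<'E'
from h import *
import cv2
np.set_printoptions(precision=4,suppress=True)
for n in("top","side"):
    d=np.load(n+"0.npy");p=np.load(n+"0rgb.npy").astype(int);W=cloud(n,d)
    print(n,"knob",knob(n,p,W))
    m=(p[...,0]>110)&(p[...,1]>90)&(p[...,2]<60)&(W[...,2]>.09)&(W[...,2]<.11)&(W[...,0]<.75)
    Y=W[m];c=Y.mean(0);e=np.linalg.svd(Y[:,:2]-c[:2])[2][0];t=(Y[:,:2]-c[:2])@e
    print("leaf",len(Y),c,e,np.percentile(t,[0,2,98,100]))
    if n=="top":
        x,y,z=W[...,0],W[...,1],W[...,2]
        roi=(x>.4)&(x<.8)&(y>-.25)&(y<.09)
        m=roi&(z>.083)&(z<.099)&(p.max(-1)-p.min(-1)<40)
        lab=cv2.connectedComponentsWithStats(m.astype(np.uint8))
        for i,s in enumerate(lab[2]):
            if s[4]>15 and i:
                Q=W[lab[1]==i];print(s,cv2.minAreaRect(Q[:,:2].astype(np.float32)),Q[:,2].mean())
    Q=W[(W[...,2]>.098)&(W[...,2]<.16)&(W[...,0]>.5)&(W[...,0]<.6)&(W[...,1]<-.15)&(W[...,1]>-.25)]
    print("catch",len(Q));
    if n=="side": print(Q[::3])
for u,v in[(269.6,263.6)]:print(px("top",u,v,.01))
print("post front R",px("top",260+612/5,200+330/5,.091),"L",px("top",260+540/5,200+330/5,.091))
print("hingepost",px("top",270,234,.1),px("top",280,244,.1))
E
```

```text
top knob (array([ 0.5005, -0.1043,  0.1405]), 84)
leaf 295 [ 0.5479 -0.0594  0.1016] [-0.5814 -0.8136] [-0.067  -0.0643  0.0672  0.0886]
[ 271  140  117   82 1241] ((0.7157817482948303, -0.0973021611571312), (0.242918461561203, 0.16751345992088318), 89.18126678466797) 0.0891855382288833
[367 220  15  46 510] ((0.5861926674842834, -0.18949778378009796), (0.029721511527895927, 0.0936482846736908), 89.04195404052734) 0.08912038099453692
catch 92
side knob (array([ 0.5008, -0.105 ,  0.1413]), 109)
leaf 242 [ 0.5346 -0.0802  0.1019] [-0.584  -0.8118] [-0.1024 -0.0868  0.067   0.0683]
catch 203
[[ 0.5952 -0.1865  0.1423]
 [ 0.5971 -0.1867  0.1398]
 [ 0.5953 -0.1901  0.1403]
 [ 0.5943 -0.1883  0.1374]
 [ 0.596  -0.1961  0.1417]
 [ 0.5946 -0.1915  0.1372]
 [ 0.5971 -0.1977  0.1403]
 [ 0.594  -0.1928  0.136 ]
 [ 0.5956 -0.2006  0.1404]
 [ 0.5955 -0.1901  0.1318]
 [ 0.5973 -0.1976  0.1359]
 [ 0.5943 -0.1924  0.1315]
 [ 0.5964 -0.1994  0.1352]
 [ 0.5938 -0.1934  0.1301]
 [ 0.5967 -0.199   0.1327]
 [ 0.5943 -0.1925  0.1272]
 [ 0.597  -0.1985  0.1302]
 [ 0.5949 -0.1915  0.1242]
 [ 0.5962 -0.1999 
[... 778 characters left out ...]
1894  0.099 ]
 [ 0.5772 -0.184   0.0989]
 [ 0.5776 -0.1946  0.1059]
 [ 0.5813 -0.199   0.1076]
 [ 0.5918 -0.1908  0.0987]
 [ 0.5978 -0.1947  0.0993]
 [ 0.5773 -0.1953  0.1043]
 [ 0.5799 -0.2017  0.1077]
 [ 0.5918 -0.1945  0.0989]
 [ 0.5986 -0.2006  0.1007]
 [ 0.5791 -0.1993  0.1042]
 [ 0.5907 -0.1966  0.0985]
 [ 0.5953 -0.1994  0.0988]
 [ 0.5772 -0.1956  0.1001]
 [ 0.5814 -0.199   0.1011]
 [ 0.5872 -0.1995  0.0994]
 [ 0.5926 -0.2007  0.0984]
 [ 0.577  -0.196   0.0983]
 [ 0.5825 -0.2007  0.0996]
 [ 0.5909 -0.2038  0.0989]
 [ 0.5801 -0.2052  0.1013]]
[0.5394 0.0273 0.01  ]
post front R [ 0.5378 -0.2049  0.091 ] L [ 0.5377 -0.1753  0.091 ]
hingepost [0.6024 0.0263 0.1   ] [0.5821 0.0058 0.1   ]
```

The catch shows clearly: striker x≈0.577–0.583, buffer face x≈0.594, y≈-0.193. The hinge is at about (0.593, 0.002), pen yaw is about -0.015 and the gate is at about 0.607, all consistent with the measured knob position. Now I'll check reachability and grasp the knob.

```bash
cat >>h.py <<'E'
from plant import *
np.set_printoptions(precision=4,suppress=True)
H=np.array([.5925,.002]);GZ=.020
def kn(a,th):  # knob centre; a=world leaf angle (gate+0.015)
    e=np.array([-np.sin(a),-np.cos(a)]);n=np.array([-np.cos(a),np.sin(a)])
    r=.05+.09*np.cos(th)-.041*np.sin(th)
    return np.r_[H+e*r+n*.012,.105+.09*np.sin(th)+.041*np.cos(th)]
def rot(a,k): return [np.pi,0,(k*np.pi/2)-a]
def tcp(a,th): return kn(a,th)-[0,0,GZ]
def st(s=""):
    o=observe();print(s,round(o['time_s'],2),o['eef_pos'],"F",np.array(o['ft_force']),"op",round(o['opening'],4),"g",o['grasp_force']);return o
E
python3 - <<'E'
from h import *
for k in(1,-1):
    for a in(.62,0,-.06):print(k,a,inverse_kinematics(list(tcp(a,.1)),rot(a,k)))
print(kn(.622,-.06))
E
```

```text
1 0.62 [-0.3518  0.048   1.9063 -0.      1.1873  0.2682]
1 0 [-0.3583  0.2368  1.6951  0.      1.2097 -0.3583]
1 -0.06 [-0.3543  0.2549  1.6733  0.      1.2134 -0.4143]
-1 0.62 None
-1 0 None
-1 -0.06 None
[ 0.4998 -0.1067  0.1405]
```

```bash
python3 - <<'E'
from h import *
a=.622;p=np.array([.5006,-.1050,.1408-GZ])
movep(list(p+[0,0,.09]),rot(a,1)); gripper_to(.06,20); st("above")
move_l(list(p),feed=.06,max_force=6); st("down")
gripper_to(.0,20); st("grip")
c,d=get_image("side");W=cloud("side",d);print(knob("side",c,W))
import cv2;cv2.imwrite("pics/g1.png",cv2.resize(c[170:340,170:370,::-1],None,fx=3.5,fy=3.5))
E
```

```text
above 3.02 [ 0.5006 -0.1048  0.2108] F [-0.2431 -0.0195  0.0612] op 0.0601 g 0.0
down 4.67 [ 0.5009 -0.1051  0.1213] F [-0.0053  1.5342  0.0877] op 0.0601 g 0.0
grip 5.08 [ 0.5009 -0.1051  0.1212] F [-0.557  -0.1337  2.4052] op 0.0243 g 19.53879565000534
(array([ 0.4996, -0.1042,  0.1414]), 107)
```

View pics/g1.png

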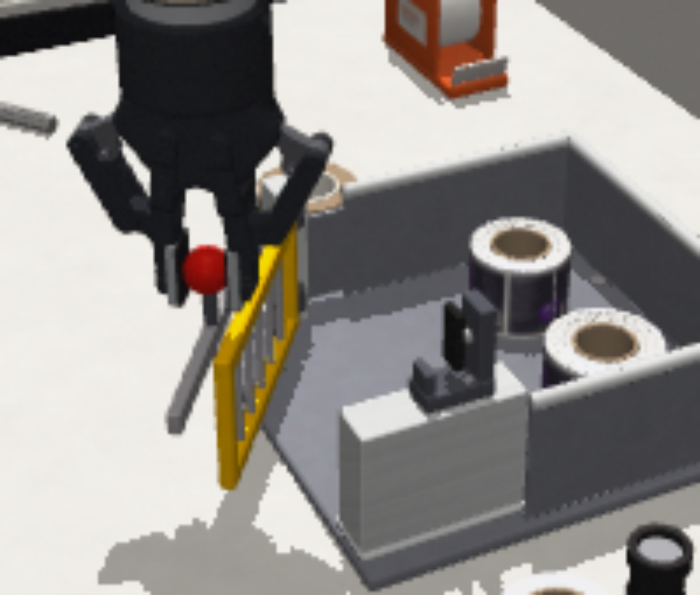

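The grip on the ball is good. Next I'll lift the bar and swing the gate in with the bar raised, stopping just short of the buffer.

```bash
cat >>h.py <<'E'
def R2(a): return np.array([[-np.sin(a),-np.cos(a)],[-np.cos(a),np.sin(a)]])  # rows e,n
OFF=R2(.622)@(np.array([.5009,-.1051])-kn(.622,-.06)[:2])
ZO=.1213-kn(.622,-.06)[2]
def tgt(a,th):
    k=kn(a,th);return list(np.r_[k[:2]+R2(a).T@OFF,k[2]+ZO])
def go(a,th,feed=.06,mf=None):
    return move_l(tgt(a,th),feed=feed,rotation=rot(a,1),max_force=mf)
def fl(s,a):
    o=observe();f=R2(a)@np.array(o['ft_force'])[:2];print(s,round(o['time_s'],2),"a",round(a,3),o['eef_pos'],"Fe,Fn,Fz",f,round(o['ft_force'][2],2),round(o['opening'],4));return f
E
python3 - <<'E'
from h import *
print(OFF,ZO)
for th in(.04,.16):
    go(.622,th,.04,12);fl("lift",.622)
c,d=get_image("side");print(knob("side",c,cloud("side",d)))
for a in np.linspace(.622,.06,7)[1:]:
    s=go(a,.16,.07,12);fl("swing",a)
    if s:print("STOP");break
c,d=get_image("side");print(knob("side",c,cloud("side",d)),kn(a,.16))
import cv2;cv2.imwrite("pics/g2.png",cv2.resize(c[170:340,190:390,::-1],None,fx=3.5,fy=3.5))
E
```

```text
[-0.0019  0.    ] -0.019229461554193347
lift 5.53 a 0.622 [ 0.5033 -0.1018  0.1304] Fe,Fn,Fz [ 0.8374 -1.5059] -1.74 0.0244
lift 5.98 a 0.622 [ 0.507  -0.0969  0.1408] Fe,Fn,Fz [ 1.0144 -0.4007] -1.48 0.0245
(array([ 0.5056, -0.0961,  0.1611]), 106)
swing 6.36 a 0.528 [ 0.5162 -0.1047  0.1404] Fe,Fn,Fz [ 1.3712 -0.1464] -1.34 0.0249
swing 6.68 a 0.435 [ 0.5263 -0.1114  0.1405] Fe,Fn,Fz [ 2.5976 -0.7411] -1.1 0.0243
swing 7.01 a 0.341 [ 0.5369 -0.1169  0.1405] Fe,Fn,Fz [3.7514 0.7064] 1.28 0.0246
swing 7.33 a 0.247 [ 0.5487 -0.1217  0.1407] Fe,Fn,Fz [4.2231 0.8737] 0.39 0.0245
swing 7.66 a 0.154 [ 0.5605 -0.1254  0.1408] Fe,Fn,Fz [5.2581 2.4977] 1.33 0.0246
swing 7.98 a 0.06 [ 0.5721 -0.1279  0.1407] Fe,Fn,Fz [5.4998 3.065 ] 1.43 0.0244
(array([ 0.5696, -0.1271,  0.1607]), 107) [ 0.5726 -0.1294  0.1598]
```

View pics/g2.png

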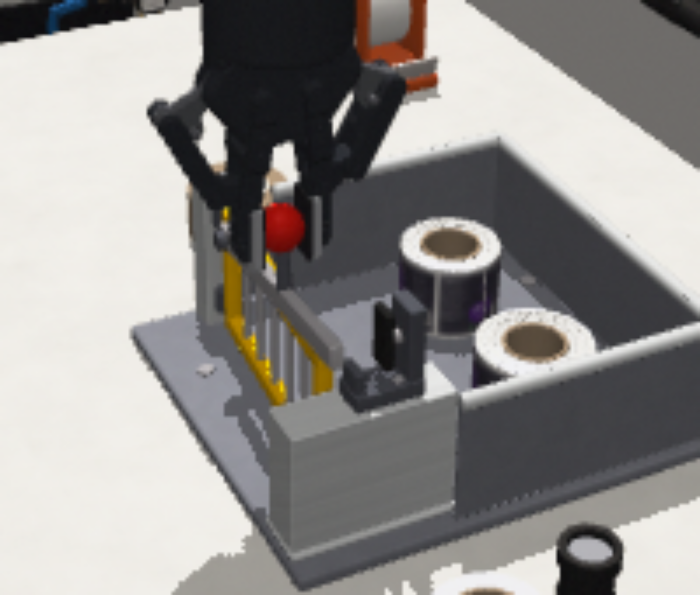

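```bash
sed -i 's/^ZO=/OFF=OFF+np.array([.0012,0])\nZO=/' h.py; python3 - <<'E'
from h import *
go(.06,.16,.03);f0=fl("relax",.06)
for a in(.02,-.01,-.02): go(a,.16,.04,8);fl("in",a)
prev=None
for a in np.arange(-.025,-.085,-.005):
    s=go(a,.16,.01,5);hold(.1);f=fl("step",a)
    if s:print("STOP");break
    if prev is None:prev=f[1]
    if f[1]-prev>1.8:print("contact");break
c,d=get_image("side");print(knob("side",c,cloud("side",d)),kn(a,.16))
import cv2;cv2.imwrite("pics/g3.png",cv2.resize(c[210:310,230:350,::-1],None,fx=6,fy=6,interpolation=cv2.INTER_CUBIC))
E
```

```text
relax 8.28 a 0.06 [ 0.5717 -0.1282  0.1402] Fe,Fn,Fz [2.426  4.2784] 0.87 0.0245
in 8.57 a 0.02 [ 0.5776 -0.1291  0.1403] Fe,Fn,Fz [2.2307 3.5721] 0.01 0.0245
in 8.82 a -0.01 [ 0.5816 -0.1296  0.1404] Fe,Fn,Fz [1.4608 3.1706] -0.53 0.0241
in 9.07 a -0.02 [ 0.5828 -0.1297  0.1404] Fe,Fn,Fz [1.7753 3.5738] -0.56 0.0244
step 9.42 a -0.025 [ 0.5836 -0.1298  0.1404] Fe,Fn,Fz [1.0465 4.612 ] -0.61 0.024
step 9.77 a -0.03 [ 0.5844 -0.1298  0.1405] Fe,Fn,Fz [1.0104 4.6941] -0.56 0.0246
step 10.12 a -0.035 [ 0.5851 -0.1299  0.1405] Fe,Fn,Fz [1.2896 4.8298] -1.88 0.0244
step 10.47 a -0.04 [ 0.5857 -0.1299  0.1405] Fe,Fn,Fz [0.5476 4.1737] -2.62 0.0245
step 10.82 a -0.045 [ 0.5864 -0.13    0.1405] Fe,Fn,Fz [0.1296 3.9723] -1.7 0.0246
step 11.17 a -0.05 [ 0.5871 -0.13    0.1405] Fe,Fn,Fz [-0.1414  4.1181] -0.96 0.0244
step 11.52 a -0.055 [ 0.5877 -0.1301  0.1406] Fe,Fn,Fz [-0.127   3.1828] -1.78 0.0244
step 11.87 a -0.06 [ 0.5884 -0.1301  0.1406] Fe,Fn,Fz [-0.7457  3.8362] -1.8 0.0244
step 12.22 a -0.065 [ 0.5891 -0.1301  0.1406] Fe,Fn,Fz [-0.2791  3.9707] -1.71 0.0241
step 12.57 a -0.07 [ 0.5896 -0.1302  0.1406] Fe,Fn,Fz [-0.4862  4.9283] -0.47 0.0244
step 12.92 a -0.075 [ 0.59   -0.1302  0.1405] Fe,Fn,Fz [0.0129 5.8333] -1.39 0.0243
step 13.27 a -0.08 [ 0.5904 -0.1302  0.1405] Fe,Fn,Fz [-0.6034  7.0263] -0.25 0.0244
contact
(array([ 0.5885, -0.1295,  0.1605]), 90) [ 0.5911 -0.1309  0.1598]
```

View pics/g3.png

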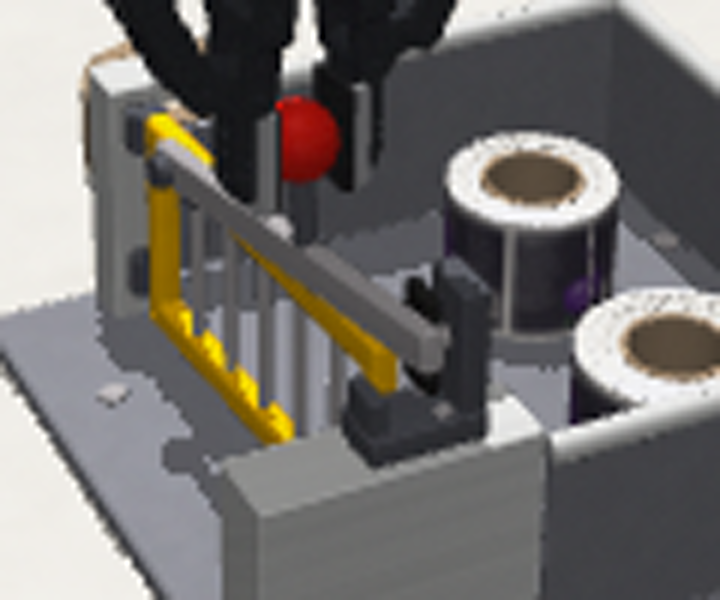

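The bar is past the striker and just touching the buffer (contact at eef x≈0.5892). I'll back off about 0.8 mm so it sits mid-gap and lower it.

```bash
python3 - <<'E'
from h import *
a=-.061
go(a,.16,.02);hold(.2);fl("back",a)
for th in(.12,.09,.07,.05,.03,.02,.01,.005,0,-.005,-.01):
    s=go(a,th,.015,5);hold(.1);f=fl(f"th {th}",a);z=observe()['ft_force'][2]
    if s or z>2.5:print("STOP",s);break
c,d=get_image("side");print(knob("side",c,cloud("side",d)),kn(a,th))
import cv2;cv2.imwrite("pics/g4.png",cv2.resize(c[210:310,230:350,::-1],None,fx=6,fy=6,interpolation=cv2.INTER_CUBIC))
E
```

```text
back 13.79 a -0.061 [ 0.5886 -0.1301  0.1406] Fe,Fn,Fz [-0.3734  4.5717] -2.07 0.0245
th 0.12 14.31 a -0.061 [ 0.5888 -0.1322  0.1373] Fe,Fn,Fz [0.0879 2.9866] -1.98 0.0245
th 0.09 14.76 a -0.061 [ 0.5887 -0.1337  0.1347] Fe,Fn,Fz [-0.8888  2.9534] -2.46 0.0241
th 0.07 15.14 a -0.061 [ 0.5888 -0.1347  0.133 ] Fe,Fn,Fz [-0.7602  2.8518] -0.84 0.0244
th 0.05 15.53 a -0.061 [ 0.5888 -0.1356  0.1312] Fe,Fn,Fz [-1.3788  3.046 ] -1.75 0.0242
th 0.03 15.91 a -0.061 [ 0.5889 -0.1366  0.1295] Fe,Fn,Fz [-1.2553  2.8279] -2.14 0.0244
th 0.02 16.26 a -0.061 [ 0.5891 -0.137   0.1287] Fe,Fn,Fz [-0.14    3.2195] -2.0 0.0247
th 0.01 16.61 a -0.061 [ 0.5891 -0.1374  0.1278] Fe,Fn,Fz [-1.0472  2.7932] -0.48 0.0246
th 0.005 16.96 a -0.061 [ 0.5891 -0.1377  0.1273] Fe,Fn,Fz [-0.0836  1.9045] -0.48 0.0242
th 0 17.31 a -0.061 [ 0.5891 -0.1378  0.127 ] Fe,Fn,Fz [0.263 2.37 ] 0.86 0.0247
th -0.005 17.66 a -0.061 [ 0.5891 -0.1378  0.1269] Fe,Fn,Fz [-3.6695  4.335 ] 5.13 0.0245
STOP False
(array([ 0.5872, -0.1372,  0.1469]), 94) [ 0.5891 -0.1387  0.1455]
```

View pics/g4.png

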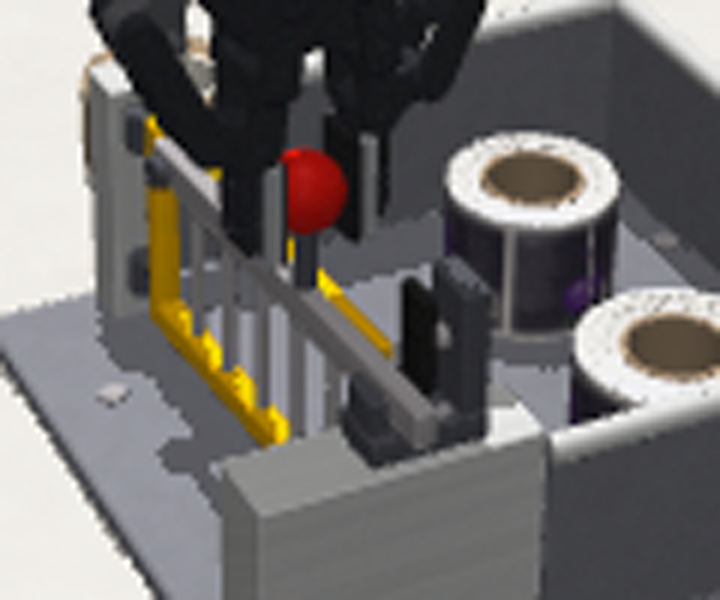

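The bar is seated on the floor, behind the striker. I'll remove the press, release and retreat straight up.

```bash
python3 - <<'E'
from h import *
import cv2
go(-.061,.002,.02);hold(.1);fl("ease",-.061)
gripper_to(.055);hold(.3);st("open")
c,d=get_image("side");print(knob("side",c,cloud("side",d)))
p=observe()['eef_pos'];move_l([p[0],p[1],p[2]+.15],feed=.1);hold(.5);st("up")
c,d=get_image("side");print(knob("side",c,cloud("side",d)))
cv2.imwrite("pics/g5.png",cv2.resize(c[210:380,210:400,::-1],None,fx=3.5,fy=3.5,interpolation=cv2.INTER_CUBIC))
E
```

```text
ease 18.06 a -0.061 [ 0.5891 -0.1378  0.1269] Fe,Fn,Fz [-0.6912  2.7435] 1.09 0.0242
open 18.76 [ 0.589  -0.1377  0.1269] F [ 0.4317  0.2066 -0.7435] op 0.0548 g 0.0
(array([ 0.5859, -0.1371,  0.1471]), 122)
up 20.96 [ 0.589  -0.1377  0.2769] F [ 0.8706 -0.1079 -0.1094] op 0.0548 g 0.0
(array([ 0.5861, -0.137 ,  0.147 ]), 124)
```

View pics/g5.png

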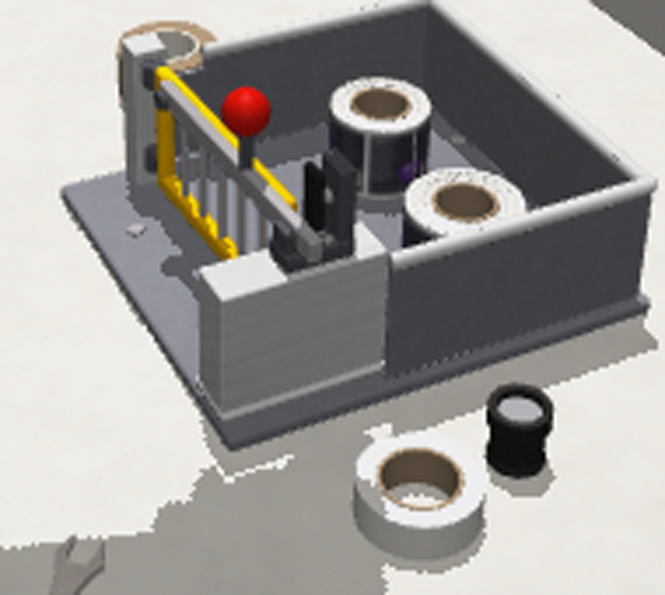

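The gate is held by the catch alone, the bar is level (knob at 0.147 m) and everything around it is undisturbed.

```bash
python3 -c "
from plant import *
print(job_done())"
```

```text
the job is handed in; nothing more can be done
None
```

The gate is shut and latched, and the job is handed in: the bar lies level in the catch behind the striker, the gripper is clear of everything, the rolls and nearby items look undisturbed, and the arm took about 21 s.

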